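# Slide the specimen to the loading ring and hold the chamber lid open

### The arm

A 6-joint arm with a two-finger parallel gripper is mounted at the origin on the work surface. World frame = base frame: x ahead of the robot, y to its left, z up, the work surface at z = 0. Lengths are in m, angles in degrees, forces in N, time in s.
With the tool pointing down it reaches from about 0.375 to 0.825 m from the base axis. Payload 5.5 kg.
Tool frame: the origin (TCP) lies on the centre line of the jaws, within the pads' length; the fingertips stand 19 mm ahead of it and the grasp point (between the pads) is the TCP; z points along the fingers, x is the direction in which the jaws open and shut, and the axes are right-handed (so a half turn about z gives the same grasp; the last joint's range is limited). The gripper opens to 85 mm and grips with 20 to 120 N. Pads are 22 mm wide; open, the fingers measure 114 mm over their backs; the gripper's body (76 mm by 85 mm) begins 54 mm behind the grasp point. The pads swing forward as they close: fully open they stand 13 mm farther back than shut.
Start: joints at [-74.141, 17.962, -2.699, 69.339, 0, 90], TCP at [0.164, -0.577, 0.25] pointing down, gripper open.
Joint ranges: [-152.73, 152.73], [-39.44, 99.34], [-58.76, 71.6], [-118.89, 123.64], [-81.53, 83.1], [-180, 180]. Speed limits (degrees/s): [136.94, 136.94, 172.46, 180, 180, 180].

### API

Orientations are given as a 3x3 rotation matrix whose columns are the frame's x, y, z axes.
In Python, from station import r, capture, finder gives the robot as it stands.
- The arm moves only by the tool carry_out, never from a script. Its argument "increments" is a list of rows, each an object with "grip": the closure, from -1 (fully open) to 1 (shut), so that 0 is half open; "travel": the shift along the tool's x, y, z scaled (see below), a list of three; "turn": the turn about the tool's z scaled (see below). In form: [{"grip": grip, "travel": [dx, dy, dz], "turn": turn}, ...]. A call has 1 to 5 rows; each row is the pose to reach, as a shift and turn from the pose commanded when the call began, along the tool's axes at that moment; what a row does not reach only later rows make up. The controller multiplies each number of a shift by 0.5 m and each number of a turn by 2 rad. A row lasts 1/8 s, in which the tool goes at most 62.5 mm and 10.7 degrees, less where a joint would pass 70% of its speed; a pose out of reach is approached as far as the arm can. A call with a number of a shift or a turn outside -1 to 1 is refused whole. A call with a gripper value outside its range is refused whole. The fingers move at their own pace and stop on an object; "force" is the grip in N (left out, the last holds). Time passes only in rows, so rows that repeat a pose let the fingers close. It gives the time, the measured TCP pose, the force and the opening at its end, in the units of the state.
- r.read_state(): the state, without advancing time (a new reading comes with each control period).
- capture(name): name is "scene" or "top"; returns a dict with "img" (420x560x3 uint8, blue, green, red), "fx", "fy", "cx", "cy" (pixels), "R" (3x3) and "t" (3): a world point X has camera coordinates R X + t. Camera axes: x right, y down, z forward; pixel columns grow to the right and rows downward; lengths in m; the calibration is good to about 2 mm. A picture is of the moment at which its call begins. There is no depth.
- r.hand_in(): hands the job in, once; it reports no verdict.
Trained networks look in the newest picture that a camera, given by its name, has taken for a name from the list of things; names that differ only in an ending like _2 or _b are one class to them, and where a whole thing is asked for, a point or a joint stands for the part that bears it (a point fixed in the world has none). Each returns a list of dicts, best first, with "score" (0 to 1); they miss things now and then, are a little off and sometimes report something else, mostly with a low value. They report only what shows in the picture. A call takes as long as a camera call. They do not tell look-alikes from the thing itself.
- finder.search_frame(camera, thing): "at" ([column, row] in pixels, amid what is visible of it).
- finder.masks_of(camera, thing): "pixels" (420x560 bool, what is visible of it) and "at" ([column, row] in pixels, amid what is visible of it).
The state is a dict: "t": time; "joint_pos": joint angles; "joint_velocities": joint speeds; "effort": joint torques, N m; "eef_pos": TCP position; "eef_rot": TCP orientation; "force": force on the tool from outside, world axes, zero at the start; "wrist_torque": the same for the moment, N m; "opening": finger opening in m.
Only numpy, scipy, OpenCV 4.12 (cv2) and the standard library are available. Lean on these libraries where they do the work, as an engineer would, in place of code of your own. Each camera call takes 0.05 s, during which the arm holds its last target. There are 200 camera calls.

### The job

A colleague across the bench is about to load the specimen into the chamber. First slide the specimen carrier along the bench, without lifting or tipping it, until its round base stands wholly inside the yellow ring; then raise the chamber's amber lid by its bar handle to 45 degrees, the middle of the green band on its scale, and hold it still there. Finish while still holding the lid by its handle (it falls shut if let go), and leave the bottle, the beaker and the slide box where they are.

Things in the scene. Friction and masses are not known exactly. Their poses are not given: they have to be found in the camera images.
- chamber: Black open-topped box, 200 (x) x 240 (y) x 90 high, fixed; place and yaw (up to 15 degrees) vary. Origin: centre of its underside, at bench height. Its +x points to the edge that opens, away from the robot. On its +y side stands a white arc 16 wide, an angle scale about the hinge, radius 115, up to 212 above the bench, with a green band from 39 to 51 degrees
- lid_hinge (a point): Middle of the lid's hinge line, on the chamber's edge nearest the robot: 100 mm towards the chamber's -x from its centre, 90.5 mm above the bench. The hinge line runs along the chamber's y. The point turns with the lid: x along the lid from hinge to free edge, z out of its upper face
- lid (a joint): Lid's opening angle in rad: 0 shut (flat, the start), grows as the free far edge rises and swings back towards the robot, stop at 1.3; 45 degrees is 0.785. The lid is a flat clear amber plate with black rims, 200 x 236 x 6, about 0.4 kg (varies), swinging freely: it falls shut from every angle when let go
- handle: Aluminium bar handle fixed on the lid: round bar 12 thick, 120 long along the chamber's y, on two posts 10 thick at 55 either side of its middle. Origin: middle of the bar, 170 mm along the lid from the hinge line, 41 above the lid's underside (35 above its top face), 131.5 above the bench when shut. Axes turn with the lid: y along the bar, x from hinge to free edge, z out of the lid's top
- carrier: Loose specimen carrier, about 0.35 kg (varies): aluminium disc with a blue stripe, 90 in diameter and 18 high, with a clear tank 40 x 40 on top, 56 high in all, an orange specimen inside. Origin: centre of its underside, at bench height; z up
- ring: Yellow ring painted flat on the bench, inner diameter 130, outer 142, white inside: no height to speak of. Origin: its centre, at bench height. The carrier and the ring may start in each other's place, 110 to 270 mm apart
- bottle: Brown bottle, 44 in diameter, 85 high, loose. Origin: centre of its underside. Leave alone
- beaker: White beaker, 64 in diameter, 70 high, loose. Origin: centre of its underside. Leave alone
- slidebox: Blue slide box with a white stripe, 85 x 60 x 30 high, loose. Origin: centre of its underside. Leave alone
There are look-alikes about, which are no part of the job. What is shaped like the carrier but purple is not meant.

How it is judged:
By the outcome, as a careful person would: the job done as asked, in the order asked, and still so for the second after the job is handed in, while the arm keeps its last pose, push and grip.
It also fails if it takes over 54 s, if anything falls off the work surface, if the arm or the gripper's body presses on something with over 40 N, if the wrist force passes 120 N, or if a joint passes its speed limit or range.

## Working session

There is one attempt and no reset: what is moved stays moved. The work goes in short steps, Python scripts to look and compute and a tool call to move; the robot and the scene stay as the last step left them, time stands still between calls to the robot, and variables do not carry over. Pictures are saved under pics/ and viewed, about 8 in all and at most 12, crops included, and the job is handed in when it is done.

Besides the shell and the picture viewer there is one more tool, called as name(argument=value, ...) on one line, values as JSON. carry_out: Moves the arm, as the interface text tells. Shifts and turns lie within -1 to 1; 1 stands for 0.5 m of shift or 2 rad of turn. Its arguments: {"type":"object","properties":{"increments":{"type":"array"},"force":{"type":"number"}},"required":["increments"]}

```bash
mkdir -p pics; ls; cat > h.py <<'E'
import numpy as np,cv2
from station import r,capture,finder
def pix2w(c,uv,z):
    R=np.array(c["R"]);t=np.array(c["t"]).ravel()
    d=R.T@np.array([(uv[0]-c["cx"])/c["fx"],(uv[1]-c["cy"])/c["fy"],1.]);o=-R.T@t
    return o+d*(z-o[2])/d[2]
def w2pix(c,X):
    p=np.array(c["R"])@np.asarray(X,float)+np.array(c["t"]).ravel()
    return np.array([c["fx"]*p[0]/p[2]+c["cx"],c["fy"]*p[1]/p[2]+c["cy"]])
E
python3 - <<'E'
from h import *
s=r.read_state();print(s["t"],s["eef_pos"],np.round(s["eef_rot"],3).tolist(),s["opening"])
C={n:capture(n) for n in("top","scene")}
cv2.imwrite("pics/a.png",np.vstack([cv2.resize(C[n]["img"],(400,300)) for n in C]))
cv2.imwrite("pics/top.png",cv2.resize(C["top"]["img"],(800,600)))
H=dict(carrier=.03,ring=0,chamber=.05,handle=.1315,bottle=.085,beaker=.07,slidebox=.03)
for n in C:
    print(n,-np.array(C[n]["R"]).T@np.array(C[n]["t"]).ravel())
    for k in H:
        for d in finder.search_frame(n,k): 
            if d["score"]>.2: print(k,round(d["score"],2),np.round(d["at"],1),np.round(pix2w(C[n],d["at"],H[k]),3))
E
```

```text
pics
0.0 [ 0.16382453 -0.57664226  0.24944985] [[0.273, -0.962, -0.0], [-0.962, -0.273, 0.002], [-0.002, -0.0, -1.0]] 0.08544646037240715
top [ 0.33324107 -0.10462176  1.48954232]
carrier 0.86 [337.8 290.6] [ 0.357 -0.252  0.03 ]
carrier 0.85 [382.3 255.5] [ 0.46  -0.384  0.03 ]
carrier 0.78 [422.  241.4] [ 0.503 -0.503  0.03 ]
ring 0.62 [309.7 218.2] [ 0.575 -0.171  0.   ]
chamber 0.84 [164.2 227.7] [0.534 0.258 0.05 ]
chamber 0.55 [257.8 277.8] [ 0.391 -0.02   0.05 ]
handle 0.78 [160.5 197.9] [0.607 0.253 0.131]
bottle 0.76 [256.9 139.8] [ 0.794 -0.011  0.085]
beaker 0.92 [256.9 276.1] [ 0.395 -0.018  0.07 ]
slidebox 0.64 [370.6 177.1] [ 0.698 -0.354  0.03 ]
scene [1.22549938 0.04886326 0.95029944]
carrier 0.91 [215.9 173.1] [ 0.472 -0.374  0.03 ]
carrier 0.9 [262.4 162.1] [ 0.388 -0.243  0.03 ]
carrier 0.79 [173.3 175.2] [ 0.514 -0.503  0.03 ]
ring 0.88 [261.  220.8] [ 0.595 -0.188  0.   ]
chamber 0.68 [419.5 223.5] [0.527 0.261 0.05 ]
handle 0.84 [422.7 230.7] [0.611 0.25  0.131]
beaker 0.85 [329.9 176.8] [ 0.433 -0.014  0.07 ]
slidebox 0.97 [191.5 236.6] [ 0.716 -0.356  0.03 ]
```

View pics/top.png

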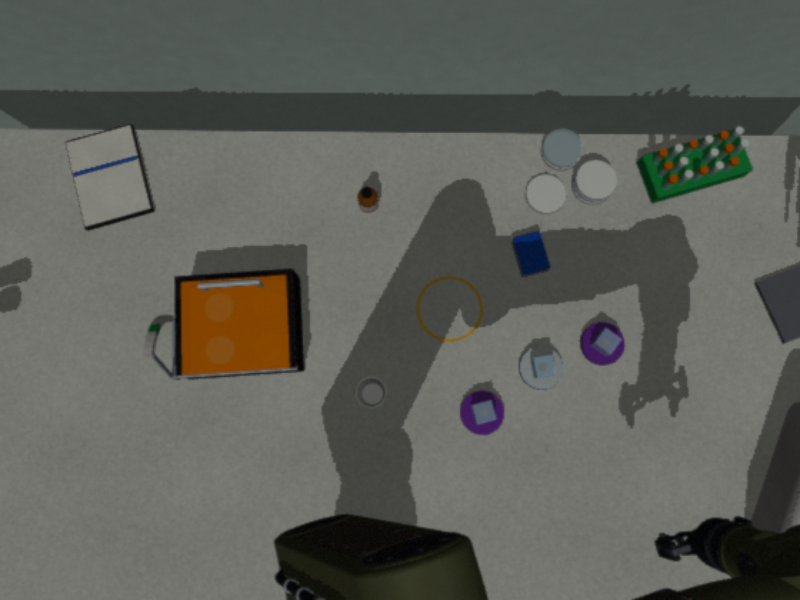

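View pics/a.png

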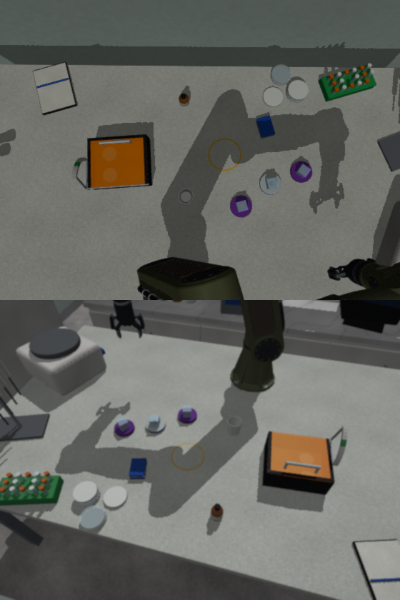

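```bash
python3 - <<'E'
from h import *
C={n:capture(n) for n in("top","scene")}
def show(n,u0,v0,w,h,W):
    return cv2.resize(C[n]["img"][v0:v0+h,u0:u0+w],(W,W*h//w),interpolation=cv2.INTER_CUBIC)
cv2.imwrite("pics/b.png",np.hstack([show("top",350,228,60,60,400),show("scene",186,143,60,60,400)]))
H=dict(carrier=.018,ring=0,handle=.1315,lid=.0965)
for n in C:
    c=C[n]
    for k in H:
        for d in finder.masks_of(n,k)[:3]:
            m=d["pixels"].astype(np.uint8)
            cs=max(cv2.findContours(m,0,cv2.CHAIN_APPROX_NONE)[0],key=len)[:,0]
            P=np.array([pix2w(c,p,H[k])[:2] for p in cs],np.float32)
            (x,y),rad=cv2.minEnclosingCircle(P)
            hsv=cv2.cvtColor(c["img"],cv2.COLOR_BGR2HSV)[m>0].mean(0)
            print(n,k,round(d["score"],2),m.sum(),np.round(d["at"]),"circ",np.round([x,y,rad],4),"rect",np.round(np.concatenate([np.ravel(q) for q in cv2.minAreaRect(P*1000)]),1),"hsv",hsv.round())
E
```

```text
top carrier 0.89 754 [334. 289.] circ [ 0.3628 -0.2505  0.0462] rect [ 362.  -251.1   88.2   87.3   89.8] hsv [129. 133.  90.]
top carrier 0.68 709 [426. 241.] circ [ 0.509  -0.5048  0.0461] rect [ 5.075e+02 -5.048e+02  8.710e+01  8.740e+01  5.000e-01] hsv [128. 131.  88.]
top carrier 0.6 726 [379. 255.] circ [ 0.4567 -0.3733  0.0456] rect [ 457.2 -373.    86.9   89.5   33.5] hsv [ 90.  26. 109.]
top ring 0.59 5712 [163. 223.] circ [0.5518 0.2736 0.1595] rect [550.7 272.4 214.2 254.    4.5] hsv [ 23. 217. 114.]
top ring 0.58 1710 [312. 216.] circ [ 0.5825 -0.1872  0.0739] rect [ 584.5 -186.8  138.7  142.1   45.2] hsv [33. 46. 79.]
top handle 0.47 206 [162. 201.] circ [0.6053 0.2524 0.0603] rect [605.8 252.5  16.8 120.3   6.7] hsv [ 52.  37. 109.]
top lid 0.88 5771 [162. 224.] circ [0.5376 0.2489 0.1513] rect [536.7 247.6 201.1 238.9   4.7] hsv [ 23. 215. 113.]
scene carrier 0.96 583 [219. 174.] circ [ 0.4596 -0.3807  0.0606] rect [ 458.1 -375.3  116.8   87.8   19.2] hsv [ 97.  28. 122.]
scene carrier 0.91 602 [172. 178.] circ [ 0.5071 -0.5045  0.0611] rect [ 514.7 -508.1  110.1   97.    72.8] hsv [125. 102.  98.]
scene carrier 0.69 583 [264. 163.] circ [ 0.3634 -0.2563  0.0633] rect [ 362.5 -252.9  121.1   87.5   15.2] hsv [123.  95. 105.]
scene ring 0.71 1400 [263. 222.] circ [ 0.5842 -0.1873  0.0711] rect [ 584.  -188.4  137.2  139.2   14.3] hsv [ 37.  27. 100.]
scene handle 0.78 308 [424. 232.] circ [0.618  0.249  0.0662] rect [618.  248.9  35.8 129.8   6.1] hsv [ 38.  40. 122.]
scene lid 0.82 5582 [423. 217.] circ [0.5397 0.2444 0.1541] rect [538.8 245.2 212.  242.2   5.6] hsv [ 21. 135. 143.]
scene lid 0.55 1361 [262. 221.] circ [ 0.6485 -0.1638  0.0628] rect [ 647.4 -163.7  120.2  123.1   14.3] hsv [ 38.  25. 100.]
```

View pics/b.png

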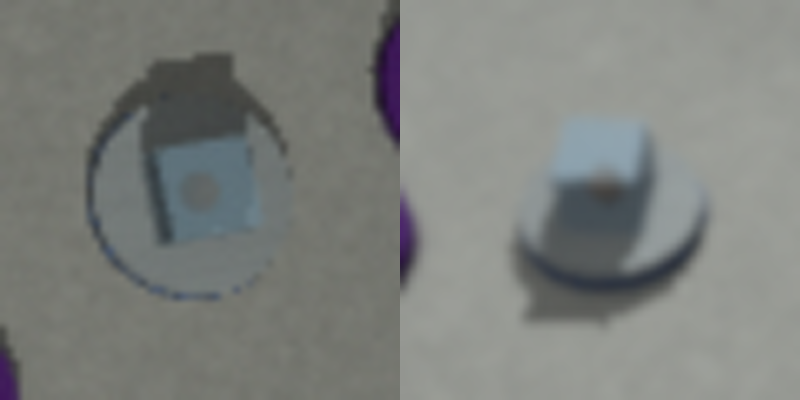

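The carrier is the middle of three lookalikes. In the top picture it is at (379,256), with a grey aluminium disc, a blue stripe and an orange specimen. The ones at (334,289) and (426,241) are purple. Its centre is about (0.456,-0.374) and its tank yaw about 7°. The ring is at (0.584,-0.187).

carry_out(increments=[{"grip":-1,"travel":[-0.231,-0.673,0.2],"turn":0.078},{"grip":-1,"travel":[-0.231,-0.673,0.2],"turn":0.078},{"grip":-1,"travel":[-0.231,-0.673,0.2],"turn":0.078},{"grip":-1,"travel":[-0.231,-0.673,0.2],"turn":0.078},{"grip":-1,"travel":[-0.231,-0.673,0.2],"turn":0.078}], force=30)

```text
t: 1.92
eef_pos: [0.4125, -0.4043, 0.1655]
eef_rot: [[0.12, -0.993, 0.001], [-0.993, -0.12, -0.001], [0.001, -0.0, -1.0]]
force: [-0.0, -1.7, -1.1]
opening: 0.086
```

carry_out(increments=[{"grip":-1,"travel":[0,0,0],"turn":0},{"grip":-1,"travel":[0,0,0],"turn":0}])

```text
t: 2.17
eef_pos: [0.411, -0.4054, 0.1658]
eef_rot: [[0.121, -0.993, -0.0], [-0.993, -0.121, -0.0], [0.0, 0.001, -1.0]]
force: [-0.8, 0.5, -0.1]
opening: 0.0855
```

carry_out(increments=[{"grip":-1,"travel":[-0.051,-0.097,0.05],"turn":0},{"grip":-1,"travel":[-0.051,-0.097,0.12],"turn":0},{"grip":-1,"travel":[-0.051,-0.097,0.2],"turn":0},{"grip":-1,"travel":[-0.051,-0.097,0.243],"turn":0},{"grip":-1,"travel":[-0.051,-0.097,0.243],"turn":0}])

```text
t: 2.8
eef_pos: [0.4539, -0.3747, 0.0431]
eef_rot: [[0.118, -0.993, -0.002], [-0.993, -0.118, 0.002], [-0.002, 0.002, -1.0]]
force: [-0.1, 0.1, 1.0]
opening: 0.0854
```

```bash
python3 - <<'E'
from h import *
s=r.read_state();print(s["t"],np.round(s["eef_pos"],4),np.round(s["force"],1))
c=capture("top");u=c["img"][225:295,345:415];d=capture("scene")["img"][138:208,180:250]
cv2.imwrite("pics/c.png",np.hstack([cv2.resize(x,(400,400),interpolation=2) for x in(u,d)]))
E
```

```text
2.8 [ 0.4539 -0.3747  0.0431] [-0.1  0.1  1. ]
```

View pics/c.png

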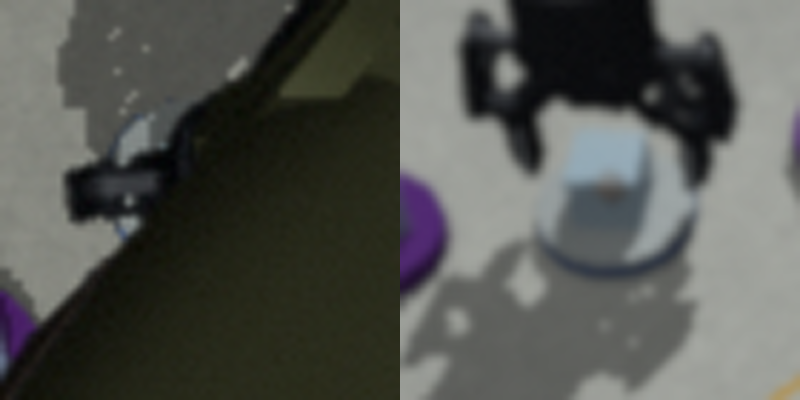

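The scene view shows the tank at (215,165), between the open fingers and centred, so I'm closing.

carry_out(increments=[{"grip":0.2,"travel":[0,0,0],"turn":0},{"grip":1,"travel":[0,0,0],"turn":0},{"grip":1,"travel":[0,0,0],"turn":0},{"grip":1,"travel":[0,0,0],"turn":0},{"grip":1,"travel":[0,0,0],"turn":0}], force=30)

```text
t: 3.52
eef_pos: [0.4569, -0.3759, 0.0458]
eef_rot: [[0.12, -0.993, 0.001], [-0.993, -0.12, -0.003], [0.004, -0.001, -1.0]]
force: [-0.8, -3.3, 6.1]
opening: 0.0398
```

carry_out(increments=[{"grip":1,"travel":[0,0,0],"turn":0}])

```text
t: 3.65
eef_pos: [0.4569, -0.3759, 0.0458]
eef_rot: [[0.12, -0.993, 0.001], [-0.993, -0.12, -0.004], [0.004, -0.001, -1.0]]
force: [-2.2, -3.8, 5.0]
opening: 0.0396
```

carry_out(increments=[{"grip":1,"travel":[-0.02,-0.017,0],"turn":0},{"grip":1,"travel":[-0.055,-0.048,0],"turn":0},{"grip":1,"travel":[-0.095,-0.083,0],"turn":0},{"grip":1,"travel":[-0.135,-0.118,0],"turn":0},{"grip":1,"travel":[-0.172,-0.15,0],"turn":0}])

```text
t: 4.28
eef_pos: [0.5208, -0.2816, 0.0458]
eef_rot: [[0.119, -0.993, 0.0], [-0.993, -0.119, -0.005], [0.005, 0.0, -1.0]]
force: [-3.8, -6.3, 6.2]
opening: 0.0401
```

carry_out(increments=[{"grip":1,"travel":[-0.04,-0.035,0],"turn":0},{"grip":1,"travel":[-0.08,-0.07,0],"turn":0},{"grip":1,"travel":[-0.12,-0.105,0],"turn":0},{"grip":1,"travel":[-0.155,-0.135,0],"turn":0},{"grip":1,"travel":[-0.172,-0.15,0],"turn":0}])

```text
t: 4.9
eef_pos: [0.5848, -0.1869, 0.0458]
eef_rot: [[0.12, -0.993, 0.0], [-0.993, -0.12, -0.005], [0.005, 0.0, -1.0]]
force: [-4.9, -8.1, 9.3]
opening: 0.0399
```

carry_out(increments=[{"grip":1,"travel":[0,0,0],"turn":0},{"grip":-1,"travel":[0,0,0],"turn":0},{"grip":-1,"travel":[0,0,0],"turn":0},{"grip":-1,"travel":[0,0,0],"turn":0},{"grip":-1,"travel":[0,0,0],"turn":0}])

```text
t: 5.52
eef_pos: [0.5841, -0.1854, 0.0441]
eef_rot: [[0.12, -0.993, -0.0], [-0.993, -0.12, 0.0], [-0.0, 0.0, -1.0]]
force: [-0.2, 0.5, 0.1]
opening: 0.0855
```

```bash
python3 - <<'E'
from h import *
c=capture("scene");cv2.imwrite("pics/d.png",cv2.resize(c["img"][170:260,200:320],(800,600),interpolation=2))
s=r.read_state();print(s["t"],np.round(s["eef_pos"],4),np.round(s["force"],1),s["opening"])
E
```

```text
5.575 [ 0.5841 -0.1855  0.0441] [ 0.4 -0.1  0.1] 0.0852057246856484
```

View pics/d.png

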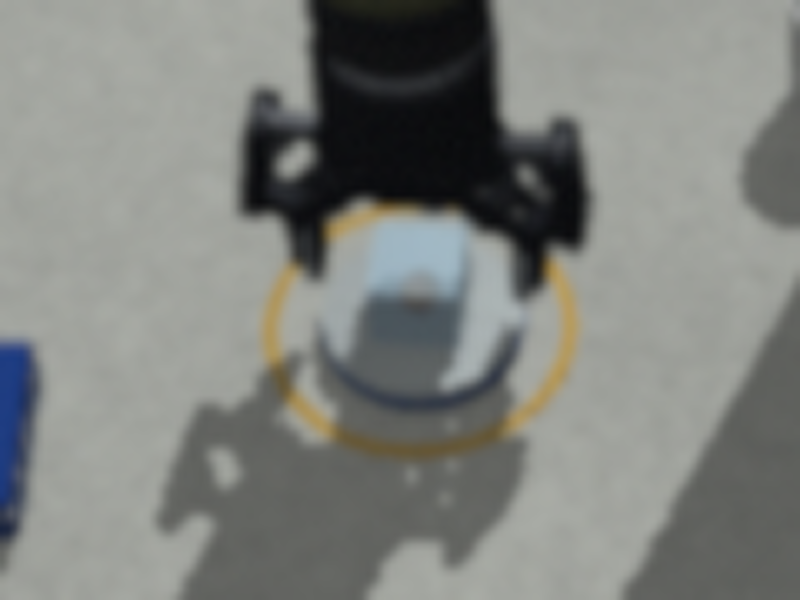

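The carrier stands inside the ring, which spans about columns 265–578 in the crop against 318–525 for the disc. Next I lift straight up and go to the handle.

carry_out(increments=[{"grip":-1,"travel":[0,0,-0.1],"turn":0},{"grip":-1,"travel":[0,0,-0.22],"turn":0},{"grip":-1,"travel":[-0.1,-0.015,-0.3],"turn":-0.08},{"grip":-1,"travel":[-0.2,-0.03,-0.32],"turn":-0.17},{"grip":-1,"travel":[-0.32,-0.05,-0.32],"turn":-0.26}])

```text
t: 6.2
eef_pos: [0.5908, -0.0227, 0.2061]
eef_rot: [[0.601, -0.799, 0.003], [-0.799, -0.601, -0.0], [0.002, -0.003, -1.0]]
force: [0.9, 0.3, 0.4]
opening: 0.0854
```

```bash
python3 - <<'E'
from h import *
s=r.read_state();print(s["t"],np.round(s["eef_pos"],4),np.round(s["eef_rot"],3).tolist(),np.round(s["joint_pos"]))
for n in("top","scene"):
    c=capture(n)
    for k,z in(("handle",.1315),("lid",.0965),("carrier",.018),("ring",0)):
        for d in finder.masks_of(n,k)[:3]:
            m=d["pixels"].astype(np.uint8)
            cs=max(cv2.findContours(m,0,cv2.CHAIN_APPROX_NONE)[0],key=len)[:,0]
            P=np.array([pix2w(c,p,z)[:2] for p in cs],np.float32)*1000
            print(n,k,round(d["score"],2),"rect",np.round(np.concatenate([np.ravel(q) for q in cv2.minAreaRect(P)]),1),np.round(cv2.minEnclosingCircle(P)[0]))
E
```

```text
6.2 [ 0.5908 -0.0227  0.2061] [[0.601, -0.799, 0.003], [-0.799, -0.601, -0.0], [0.002, -0.003, -1.0]] [ -2.  18.  -8.  63.  -0. 141.]
top handle 0.54 rect [605.6 249.7  15.7 120.3   3.8] [604. 250.]
top handle 0.17 rect [526.3 267.4 205.8 295.3   3.5] [550. 268.]
top lid 0.95 rect [535.3 249.6 202.9 240.    4.6] [537. 248.]
top lid 0.41 rect [ 5.659e+02 -1.807e+02  1.273e+02  1.284e+02  5.000e-01] [ 566. -179.]
top carrier 0.97 rect [ 363.4 -249.6   90.2   87.6   44.9] [ 364. -251.]
top carrier 0.88 rect [ 5.879e+02 -1.820e+02  9.200e+01  8.760e+01  3.000e-01] [ 587. -181.]
top carrier 0.56 rect [ 5.075e+02 -5.033e+02  8.110e+01  9.050e+01  5.000e-01] [ 509. -503.]
top ring 0.69 rect [ 583.7 -184.5  136.3  137.7   45.3] [ 583. -185.]
scene handle 0.58 rect [618.8 249.   37.1 129.2   4.6] [618. 249.]
scene lid 0.76 rect [540.  247.2 205.3 239.7   4.5] [539. 247.]
scene carrier 0.78 rect [ 510.  -506.7  111.8   96.    14.3] [ 509. -503.]
scene carrier 0.76 rect [ 591.1 -182.6  102.8   83.9   15.1] [ 590. -184.]
scene carrier 0.63 rect [809.4 -10.9  66.   41.4  13.5] [809. -10.]
scene ring 0.94 rect [ 584.  -188.4  137.2  139.2   14.3] [ 584. -188.]
scene ring 0.63 rect [386.  -29.6  79.7  52.1  10. ] [385. -23.]
```

carry_out(increments=[{"grip":-1,"travel":[-0.09,-0.07,0],"turn":-0.09},{"grip":-1,"travel":[-0.18,-0.15,0],"turn":-0.18},{"grip":-1,"travel":[-0.26,-0.22,0],"turn":-0.27},{"grip":-1,"travel":[-0.34,-0.28,0],"turn":-0.36},{"grip":-1,"travel":[-0.421,-0.352,0],"turn":-0.45}])

```text
t: 7.32
eef_pos: [0.6053, 0.2509, 0.2042]
eef_rot: [[1.0, -0.026, 0.0], [-0.026, -1.0, -0.0], [0.0, 0.0, -1.0]]
force: [1.1, -0.4, -0.3]
opening: 0.0854
```

carry_out(increments=[{"grip":-1,"travel":[0,0,0],"turn":-0.053},{"grip":-1,"travel":[0,0,0],"turn":-0.053}])

```text
t: 7.58
eef_pos: [0.6051, 0.2502, 0.2038]
eef_rot: [[0.997, 0.075, -0.001], [0.075, -0.997, -0.0], [-0.001, 0.0, -1.0]]
force: [0.1, 0.1, 0.4]
opening: 0.0856
```

carry_out(increments=[{"grip":-1,"travel":[0,0,0.07],"turn":0},{"grip":-1,"travel":[0,0,0.134],"turn":0},{"grip":-1,"travel":[0,0,0.134],"turn":0}])

```text
t: 7.95
eef_pos: [0.6032, 0.2481, 0.1346]
eef_rot: [[0.997, 0.072, -0.005], [0.072, -0.997, -0.002], [-0.005, 0.002, -1.0]]
force: [-0.4, 0.2, 0.2]
opening: 0.0857
```

carry_out(increments=[{"grip":0.3,"travel":[0,0,0],"turn":0},{"grip":0.6,"travel":[0,0,0],"turn":0},{"grip":1,"travel":[0,0,0],"turn":0},{"grip":1,"travel":[0,0,0],"turn":0},{"grip":1,"travel":[0,0,0],"turn":0}], force=40)

```text
t: 8.57
eef_pos: [0.6073, 0.2506, 0.1383]
eef_rot: [[0.997, 0.076, 0.005], [0.076, -0.997, 0.001], [0.005, -0.0, -1.0]]
force: [6.4, -0.7, -1.5]
opening: 0.0105
```

carry_out(increments=[{"grip":1,"travel":[0,0,0],"turn":0},{"grip":1,"travel":[0,0,0],"turn":0}])

```text
t: 8.82
eef_pos: [0.6073, 0.2507, 0.1382]
eef_rot: [[0.997, 0.076, 0.005], [0.076, -0.997, 0.001], [0.005, -0.0, -1.0]]
force: [5.6, 0.2, 0.6]
opening: 0.0106
```

```bash
python3 - <<'E'
from h import *
c=capture("scene");cv2.imwrite("pics/e.png",cv2.resize(c["img"][130:280,330:530],(800,600),interpolation=2))
E
```

```text
(no output)
```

View pics/e.png

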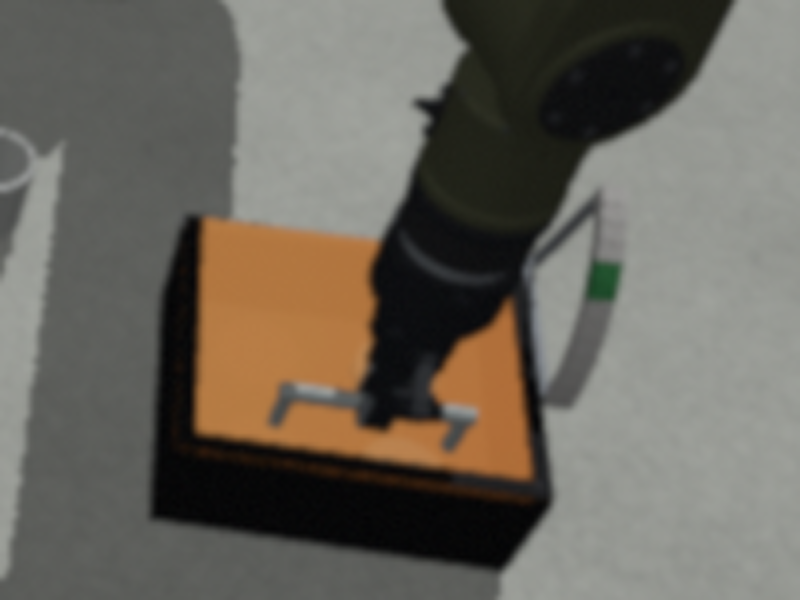

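The scene crop shows the fingers closed round the bar at (400,400), between the posts, so I raise the lid along its arc.

carry_out(increments=[{"grip":1,"travel":[-0.002,0,-0.029],"turn":0},{"grip":1,"travel":[-0.013,0,-0.058],"turn":0},{"grip":1,"travel":[-0.027,0,-0.085],"turn":0},{"grip":1,"travel":[-0.043,0,-0.111],"turn":0},{"grip":1,"travel":[-0.061,0,-0.136],"turn":0}])

```text
t: 9.5
eef_pos: [0.5752, 0.2482, 0.2071]
eef_rot: [[0.997, 0.076, 0.003], [0.076, -0.997, 0.0], [0.003, -0.0, -1.0]]
force: [6.2, 1.3, -0.5]
opening: 0.0105
```

carry_out(increments=[{"grip":1,"travel":[-0.02,0,-0.023],"turn":0},{"grip":1,"travel":[-0.042,0,-0.044],"turn":0},{"grip":1,"travel":[-0.066,0,-0.063],"turn":0},{"grip":1,"travel":[-0.091,0,-0.08],"turn":0},{"grip":1,"travel":[-0.091,0,-0.08],"turn":0}])

```text
t: 10.12
eef_pos: [0.5311, 0.2447, 0.2489]
eef_rot: [[0.997, 0.076, 0.008], [0.076, -0.997, 0.001], [0.008, -0.001, -1.0]]
force: [7.8, -1.1, 5.3]
opening: 0.01
```

```bash
python3 - <<'E'
from h import *
s=r.read_state();print(s["t"],np.round(s["eef_pos"],4),np.round(s["force"],1),np.round(s["wrist_torque"],2))
C={n:capture(n) for n in("scene","top")}
cv2.imwrite("pics/f.png",np.hstack([cv2.resize(C["scene"]["img"][100:250,340:490],(400,400),interpolation=2),cv2.resize(C["top"]["img"][150:290,90:230],(400,400),interpolation=2)]))
for n in C:
  for k in("handle","lid"):
    for d in finder.masks_of(n,k)[:2]:
        q=cv2.approxPolyDP(cv2.convexHull(max(cv2.findContours(d["pixels"].astype(np.uint8),0,1)[0],key=len)),4,True)[:,0]
        print(n,k,round(d["score"],2),np.round(d["at"]),q.tolist())
# predicted lid rim (upper face) free corners for angles
u=np.deg2rad(4.6);ex=np.array([np.cos(u),np.sin(u),0]);ey=np.array([-np.sin(u),np.cos(u),0])
h=np.array([.605,.251,.0905])-.170*ex
for a in(35,40,45,50):
    t=np.deg2rad(a);f=h+ex*(.2*np.cos(t)-.006*np.sin(t))+np.array([0,0,.2*np.sin(t)+.006*np.cos(t)])
    print(a,[w2pix(C[n],f+s_*.118*ey).round(1).tolist() for n in C for s_ in(-1,1)])
E
```

```text
10.125 [0.5311 0.2447 0.2489] [ 7.8 -1.1  5.3] [-0.14 -1.93  0.02]
scene handle 0.57 [425. 182.] [[407, 188], [410, 175], [431, 178], [411, 191]]
scene lid 0.76 [434. 189.] [[376, 183], [410, 175], [456, 180], [485, 204], [398, 194]]
scene lid 0.51 [422. 220.] [[376, 183], [412, 174], [486, 177], [486, 204], [456, 271], [367, 258], [369, 207]]
top handle 0.4 [165. 217.] [[175, 210], [173, 218], [152, 218]]
top lid 0.57 [171. 232.] [[195, 198], [206, 257], [144, 262], [129, 226], [153, 200]]
35 [[382.2, 200.8], [483.5, 214.0], [198.3, 193.1], [108.9, 199.4]]
40 [[383.4, 193.8], [485.2, 206.9], [197.6, 196.2], [107.1, 202.5]]
45 [[384.6, 186.7], [486.7, 199.6], [196.9, 199.8], [105.4, 206.2]]
50 [[385.6, 179.5], [487.9, 192.2], [196.3, 204.0], [103.8, 210.4]]
```

View pics/f.png

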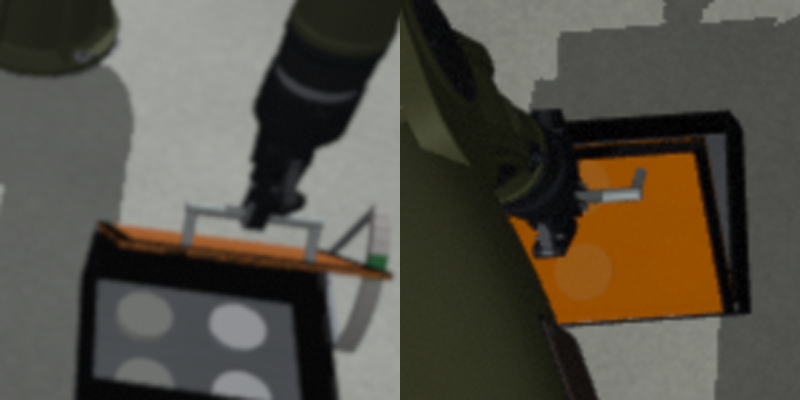

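```bash
python3 - <<'E'
from h import *
C={n:capture(n) for n in("scene","top")}
u=np.deg2rad(4.6);ex=np.array([np.cos(u),np.sin(u),0]);ey=np.array([-np.sin(u),np.cos(u),0]);ez=np.array([0,0,1])
h=np.array([.605,.251,.0905])-.170*ex
def P(a,x,y,z):
    t=np.deg2rad(a);return h+ex*(x*np.cos(t)-z*np.sin(t))+ey*y+ez*(x*np.sin(t)+z*np.cos(t))
c=C["scene"]
for a in(0,40,45,50): print(a,"bar",w2pix(c,P(a,.17,-.06,.044)).round(1),w2pix(c,P(a,.17,.06,.044)).round(1),"corner under",w2pix(c,P(a,.2,-.118,0)).round(1),w2pix(c,P(a,.2,.118,0)).round(1))
out=[]
for n,(u0,v0,w) in dict(scene=(350,140,150),top=(95,180,130)).items():
    S=8;im=cv2.resize(C[n]["img"][v0:v0+int(w*.75),u0:u0+w],None,fx=S*100/w/1.0*0.5,fy=S*100/w*0.5,interpolation=2);k=S*50/w
    for a,col in((42,(255,0,0)),(45,(0,255,0)),(48,(255,0,255))):
        for q in([(.2,-.118,.006),(.2,.118,.006)],[(.17,-.06,.041),(.17,.06,.041)],[(.2,.118,0),(.0,.118,0)],[(.2,-.118,0),(.0,-.118,0)]):
            p=[((w2pix(C[n],P(a,*s))-[u0,v0]+.5)*k*16).astype(int).tolist() for s in q]
            cv2.line(im,p[0],p[1],col,1,cv2.LINE_AA,4)
    out.append(im)
cv2.imwrite("pics/g.png",np.vstack(out) if out[0].shape==out[1].shape else np.vstack([out[0],cv2.resize(out[1],out[0].shape[1::-1])]))
print(out[0].shape)
E
```

```text
0 bar [399.3 225. ] [447.8 231.7] corner under [372.8 240.8] [466.5 254.2]
40 bar [408.6 179.6] [459.2 185.8] corner under [383.  196.2] [484.7 209.4]
45 bar [409.3 173.4] [459.9 179.6] corner under [384.2 189.1] [486.2 202.1]
50 bar [410.  167.4] [460.4 173.5] corner under [385.3 181.9] [487.5 194.7]
(299, 400, 3)
```

View pics/g.png

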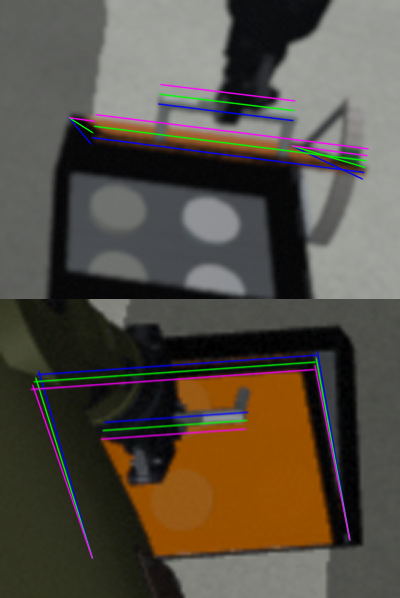

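The overlay puts the bar near the 42–43° line in both views, at scene (411,178)–(460,183). The tool displacement gives about 44°, so I nudge up by about 1.7°.

carry_out(increments=[{"grip":1,"travel":[-0.004,0,-0.003],"turn":0},{"grip":1,"travel":[-0.009,0,-0.006],"turn":0},{"grip":1,"travel":[-0.009,0,-0.006],"turn":0},{"grip":1,"travel":[-0.009,0,-0.006],"turn":0}])

```text
t: 11.02
eef_pos: [0.5275, 0.2444, 0.2514]
eef_rot: [[0.997, 0.075, 0.008], [0.075, -0.997, 0.001], [0.008, -0.001, -1.0]]
force: [7.6, -0.1, 8.5]
opening: 0.0104
```

```bash
python3 - <<'E'
from h import *
s=r.read_state();print(s["t"],np.round(s["eef_pos"],4),np.round(s["force"],1),np.round(s["wrist_torque"],2))
c=capture("scene");t=capture("top")
a=cv2.resize(c["img"][165:215,400:500],(800,400),interpolation=2)
b=cv2.resize(t["img"][195:220,140:215],(600,200),interpolation=2)
cv2.imwrite("pics/i.png",np.vstack([a,cv2.copyMakeBorder(b,0,0,0,200,0)]))
u=np.deg2rad(4.6);ex=np.array([np.cos(u),np.sin(u),0]);ey=np.array([-np.sin(u),np.cos(u),0]);ez=np.array([0,0,1])
h=np.array([.605,.251,.0905])-.170*ex
def P(a,x,y,z):
    q=np.deg2rad(a);return h+ex*(x*np.cos(q)-z*np.sin(q))+ey*y+ez*(x*np.sin(q)+z*np.cos(q))
for a in(0,42,45,48):
    print(a,"scene bar mid-thickness",w2pix(c,P(a,.17,-.055,.041)).round(1),w2pix(c,P(a,.17,.055,.041)).round(1),"top",w2pix(t,P(a,.17,-.055,.041)).round(1))
# shut-state bar in the first top picture (saved at 800x600) and closing one: brightest row at the bar
i=cv2.cvtColor(cv2.imread("pics/top.png"),6)[270:300,235:262].astype(float)
print("shut top bar row",(270+i.argmax(0).mean()+.5)*.7-.5,"at col",248*.7)
print("now top bar rows",[(x,195+int(t["img"][195:220,x].sum(1).argmax())) for x in range(160,178,3)],"pred shut at mid -y end",w2pix(t,P(0,.17,-.045,.041)).round(1))
E
```

```text
11.025 [0.5275 0.2444 0.2514] [ 7.6 -0.1  8.5] [-0.15 -1.81  0.01]
0 scene bar mid-thickness [401. 226.] [445.4 232.1] top [180.7 197.2]
42 scene bar mid-thickness [410.8 178.6] [457.1 184.3] top [173.1 216.2]
45 scene bar mid-thickness [411.2 174.9] [457.6 180.6] top [172.7 218.8]
48 scene bar mid-thickness [411.6 171.3] [457.9 176.9] top [172.4 221.6]
shut top bar row 198.26111111111112 at col 173.6
now top bar rows [(160, 213), (163, 219), (166, 219), (169, 219), (172, 219), (175, 215)] pred shut at mid -y end [177.1 197.5]
```

View pics/i.png

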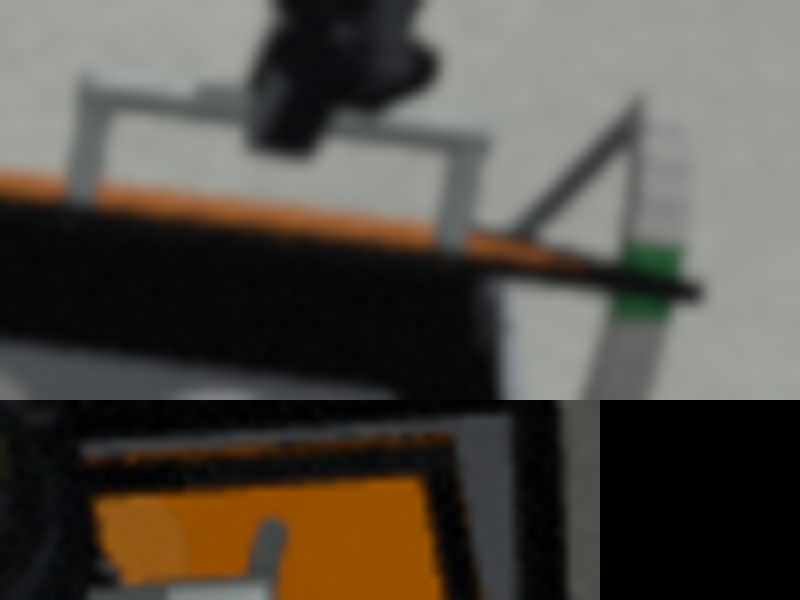

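Corrected for the shut-state bias, the bar gives about 45.1° in the scene view and 44.6° in the top view, and the tool displacement gives 45.4°. The lid edge crosses the middle of the green band at scene (481,200). I'll make one stillness and bystander check, then hand in.

carry_out(increments=[{"grip":1,"travel":[0,0,0],"turn":0},{"grip":1,"travel":[0,0,0],"turn":0},{"grip":1,"travel":[0,0,0],"turn":0},{"grip":1,"travel":[0,0,0],"turn":0}])

```text
t: 11.62
eef_pos: [0.5275, 0.2444, 0.2514]
eef_rot: [[0.997, 0.075, 0.008], [0.075, -0.997, 0.001], [0.008, -0.001, -1.0]]
force: [7.5, -0.9, 7.3]
opening: 0.0102
```

```bash
python3 - <<'E'
from h import *
t=capture("top");capture("scene")
print("top bar rows",[195+int(t["img"][195:222,x].sum(1).argmax()) for x in range(163,174,3)])
for n,k in(("top","carrier"),("scene","carrier"),("top","ring"),("top","bottle"),("top","beaker"),("top","slidebox"),("scene","beaker"),("scene","slidebox")):
    print(n,k,[(round(d["score"],2),np.round(d["at"]).tolist()) for d in finder.search_frame(n,k)[:4]])
s=r.read_state();print(s["t"],np.round(s["eef_pos"],4),s["opening"],np.abs(s["joint_velocities"]).max())
print(r.hand_in())
E
```

```text
top bar rows [220, 220, 219, 219]
top carrier [(0.77, [336.0, 288.0]), (0.73, [318.0, 214.0]), (0.64, [422.0, 241.0])]
scene carrier [(0.97, [265.0, 161.0]), (0.76, [172.0, 178.0]), (0.57, [260.0, 215.0])]
top ring [(0.9, [318.0, 229.0])]
top bottle [(0.76, [259.0, 138.0])]
top beaker [(0.6, [261.0, 278.0])]
top slidebox [(0.6, [371.0, 176.0])]
scene beaker [(0.67, [328.0, 177.0]), (0.62, [302.0, 299.0])]
scene slidebox [(0.69, [193.0, 239.0])]
12.125 [0.5275 0.2444 0.2514] 0.009897560232324973 0.1949402846902269
the job is handed in; nothing more can be done
None
```

The job is handed in at about 12.1 s. The carrier is inside the ring, and the arm is still holding the lid open at about 45°.

- **Carrier:** I gripped the aluminium carrier by its tank and slid it along the bench into the ring. It stands about 6 mm off the ring's centre, with 20 mm allowed.
- **Lid:** I raised it by its bar to 45°. The last angle estimates were 45.1° (scene camera), 44.6° (top camera) and 45.4° (tool displacement). Its edge crosses the middle of the green band. The tool pose did not change over the final half second, and the grip held.
- **Bystanders:** the network found the bottle, beaker and slide box within 2 to 4 px of where they started, which is about its own scatter.
- **Disagreements:**
  - After the first lift, the cameras read 42–43° but the tool displacement said about 44°. The bar had probably slipped a few mm in the pads, so I nudged the lid up to correct it.
  - In the last check the ring's reported position was off by about 10 px in the top picture. I put that down to the carrier covering it, because earlier fits agreed.

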